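Set the sample kit into its matching holders

ROBOT

A 6-joint arm with a two-finger parallel gripper is mounted at the origin on a cart in front of the work surface, level with it; the furniture and walls round the work are solid. World frame = base frame: x ahead of the robot, y to its left, z up, the work surface at z = 0. Lengths are in m, angles in degrees, forces in N, time in s.
With the tool pointing down it reaches from about 0.375 to 0.9 m from the base axis. Payload 3.1 kg.
Tool frame: the origin (TCP) lies midway between the tips of the shut fingers; the grasp point (between the pads) lies 19 mm behind it; z points along the fingers, y is the line along which they close (so a half turn about z gives the same grasp; the last joint's range is limited). The gripper opens to 87 mm and grips with 3 to 60 N. Pads are 19 mm wide; open, the fingers measure 117 mm over their backs; the gripper's body (75 mm by 190 mm) begins 51 mm behind the grasp point.
Start: joints at [-76.175, 30.224, 82.088, -0, 67.689, -10.227], TCP at [0.255, -0.571, 0.223] pointing down, gripper open.
Joint ranges: [-176.69, 176.69], [-43.24, 126.21], [12.49, 139.97], [-82, 262], [0, 151.66], [-163.58, 163.58]. Speed limits (degrees/s): [159.86, 159.86, 180, 180, 180, 180].

INTERFACE

Orientations are given as a 3x3 rotation matrix whose columns are the frame's x, y, z axes.
In Python, from rig import bot, capture gives the robot as it stands.
- The arm moves only by the tool creep_tool, called after ">>>" by a JSON object that holds its "api" and its "payload", one argument or row to a line. Schema: {"type":"object","properties":{"moves":{"type":"object","properties":{"motion":{"type":"array","items":{"type":"array","items":{"type":"number"},"minItems":7,"maxItems":7},"minItems":1,"maxItems":20}},"additionalProperties":false,"required":["motion"]},"only":{"type":"string"},"quiet":{"type":"boolean"},"lines":{"type":"string"}},"required":["moves"],"additionalProperties":false}. moves is an object whose key "motion" holds a list of rows, 1 to 20 of them, each of 7 numbers: dx, dy, dz in m, then a rotation vector rx, ry, rz in degrees, then the opening from 0.0 (shut) to 1.0 (fully open); each row is the pose to reach, as a shift and turn from the pose commanded when the call began, along the tool's axes at that moment; what a row does not reach only later rows make up. A row lasts 1/10 s, in which the tool goes at most 0.05 m and 8.59 degrees, less where a joint would pass 70% of its speed; a pose out of reach is approached as far as the arm can. The fingers move at their own pace and stop on an object; the grip force is fixed at half the most. Time passes only in rows, so rows that do not move let the fingers close. The tool returns the time, the measured TCP pose, the force, the opening and the grip force at its end. only (a regular expression) keeps the lines of the reply that match it, lines (a string "A,B") keeps lines A to B, and quiet returns only ok. Input that does not fit is refused with a message, and nothing moves.
- bot.read_state(): the state, without advancing time (a new reading comes with each control period).
- capture(name): name is "scene" or "top"; returns a dict with "color" (384x512x3 uint8, red, green, blue), "K" (3x3 intrinsics, pixels), "view" (4x4, takes a point from world to camera coordinates). Camera axes: x right, y up, looking along -z (the intrinsics and any distortion apply to the point x, -y, -z); pixel columns grow to the right and rows downward; lengths in m; the calibration is good to about 2 mm. A picture is of the moment at which its call begins. There is no depth.
- bot.hand_in(): hands the job in; it is judged then, once.
The state is a dict: "time_s": time; "joint_positions": joint angles; "qvel": joint speeds; "tau": joint torques, N m; "position": TCP position; "tcp_rot": TCP orientation; "force": force on the tool from outside, world axes, zero at the start; "moment": the same for the moment, N m; "opening": opening from 0.0 (shut) to 1.0 (fully open); "grasp_force": force on a finger pad.
Only numpy, scipy, OpenCV 4.12 (cv2) and the standard library are available. Lean on these libraries where they do the work, as an engineer would, in place of code of your own. Each camera call takes 0.05 s, during which the arm holds its last target. There are 200 camera calls.

TASK

Get the bench ready for the next moisture run: set the vial, the crucible, the sample tin and the bench timer each upright into the grey holder whose recess matches its outline, flat on the recess floor (the timer may face either way). The round recesses are each a few millimetres wider than the thing they are for, so vial, crucible and tin go into the smallest, the middle and the largest one. Leave the white cup and the reagent jar standing where they are.

Things in the scene. Friction and masses are not known exactly. Their poses are not given: they have to be found in the camera images.
- vial: Small sample vial with a screw cap, standing upright: 25 mm diameter, 60 mm high. Loose, about 30 g. Origin at the centre of its underside, z up. Grip it across the body, anywhere 20 to 54 mm above its underside.
- crucible: White porcelain crucible, open at the top, standing upright: 48 mm across the rim, tapering to a 28 mm foot, 36 mm high (42 mm across at 14 mm up). Loose, about 40 g. Origin at the centre of its underside, z up. Grip it across the outside of the upper half, 14 to 36 mm above its underside.
- tin: Flat round aluminium sample tin, lid on and staying on: 60 mm diameter, 26 mm high. Loose, about 60 g. Origin at the centre of its underside, z up. Grip it across the side wall.
- timer: White bench timer standing upright: 27 mm thick (its x), 66 mm wide (its y), 68 mm high. Loose, about 70 g. Origin at the centre of its underside, z up; display on its -x face, with a button 4 mm proud, 11 to 25 mm up, y = -14 mm. Above the button the body spans x = -9 to +13 mm: grip it there across the thickness, centred on x = +2 mm, 30 to 68 mm up.
- vial_holder: Fixed to the worktop; origin at the centre of its underside on the worktop, z up. The smallest round grey holder: 50 mm outside, 20 mm high, with a round recess 34 mm across and 14 mm deep with a dark floor (floor 6 mm above the origin).
- crucible_holder: Fixed to the worktop; origin at the centre of its underside on the worktop, z up. The middle-sized round grey holder: 70 mm outside, 12 mm high, with a round recess 56 mm across and 8 mm deep with a dark floor (floor 4 mm above the origin).
- tin_holder: Fixed to the worktop; origin at the centre of its underside on the worktop, z up. The largest, flattest round grey holder: 86 mm outside, 8 mm high, with a round recess 72 mm across and 5 mm deep with a dark floor (floor 3 mm above the origin).
- timer_holder: Fixed to the worktop; origin at the centre of its underside on the worktop, z up. The rectangular grey holder: 54 mm along its x, 96 mm along its y, 14 mm high, with a rectangular recess 40 mm (x) by 82 mm (y) and 10 mm deep with a dark floor (floor 4 mm above the origin).
- cup: Bystander, to be left alone: light white plastic cup, open at the top, 66 mm across the rim, 74 mm high. Loose, about 40 g. Origin at the centre of its underside, z up.
- jar: Bystander, to be left alone: white reagent jar with a screw cap, 66 mm diameter, 118 mm high. Loose, about 450 g. Origin at the centre of its underside, z up.

How it is judged (in metres and radians):
At the end, for the whole second after the job is handed in: Vial, crucible, tin and timer each in their own holder: within 12 mm (timer 15 mm) of its centre, underside within 4 mm of the recess floor, tilt under 0.12 rad, at rest; timer along the slot within 0.35 rad, either way round. Cup and jar upright, within 30 mm of where they started (horizontal distance between vial and vial_holder below 0.012 m and z of vial in the frame of vial_holder between 0.002 and 0.01 m and angle between each of vial, crucible, tin, timer's own z axis and vertical below 0.12 rad and linear speed of each of vial, crucible, tin, timer below 0.02 m/s and angular speed of each of vial, crucible, tin, timer below 0.2 rad/s and horizontal distance between crucible and crucible_holder below 0.012 m and z of crucible in the frame of crucible_holder between 0 and 0.008 m and horizontal distance between tin and tin_holder below 0.012 m and z of tin in the frame of tin_holder between -0.001 and 0.007 m and horizontal distance between timer and timer_holder below 0.015 m and z of timer in the frame of timer_holder between 0 and 0.008 m and angle between the y axis of timer and the y axis of timer_holder, either way round below 0.35 rad and distance of each of cup, jar from where it was at the start of the episode below 0.03 m and angle between each of cup, jar's own z axis and vertical below 0.15 rad); the robot touches nothing.
It fails at once if the cup or the jar is pushed more than 30 mm or tipped (distance of any of cup, jar from where it was at the start of the episode above 0.03 m or angle between any of cup, jar's own z axis and vertical above 0.3 rad).
It also fails if it takes over 104 s, if anything falls off the work surface, if the arm or the gripper's body presses on something with over 40 N, if the wrist force passes 120 N, or if a joint passes its speed limit or range.

## Working session

There is one attempt and no reset: what is moved stays moved. The work goes in short steps, Python scripts to look and compute and a tool call to move; the robot and the scene stay as the last step left them, time stands still between calls to the robot, and variables do not carry over. Pictures are saved under pics/ and viewed, at most 14 in all, crops included, and the job is handed in when it is done.

```bash
ls; mkdir -p pics
```

Run:
```python
from rig import bot,capture
import cv2,numpy as np
for n in("scene","top"):
    d=capture(n); cv2.imwrite(f"pics/{n}0.png",d["color"][:,:,::-1]); np.savez(f"{n}0.npz",**{k:d[k] for k in("color","K","view")})
    print(n,np.round(d["K"],1).tolist(),np.round(d["view"],3).tolist(),[k for k in d])
s=bot.read_state();print(s["time_s"],s["position"],np.round(s["tcp_rot"],3).tolist(),s["opening"])
```

```text
pics
scene [[359.0, 0.0, 263.8], [0.0, 359.0, 199.8], [0.0, 0.0, 1.0]] [[0.51, -0.86, -0.019, -0.236], [0.343, 0.183, 0.921, -0.203], [-0.789, -0.476, 0.388, -0.787], [0.0, 0.0, 0.0, 1.0]] ['color', 'K', 'view']
top [[407.5, 0.0, 256.6], [0.0, 407.5, 190.0], [0.0, 0.0, 1.0]] [[0.027, -1.0, 0.009, -0.005], [0.998, 0.028, 0.063, -0.504], [-0.063, 0.007, 0.998, -1.204], [0.0, 0.0, 0.0, 1.0]] ['color', 'K', 'view']
0.1 [ 0.254594   -0.57007206  0.2216766 ] [[0.913, 0.408, -0.0], [0.408, -0.913, 0.002], [0.0, -0.002, -1.0]] 1.0008142631848995
```

View pics/scene0.png

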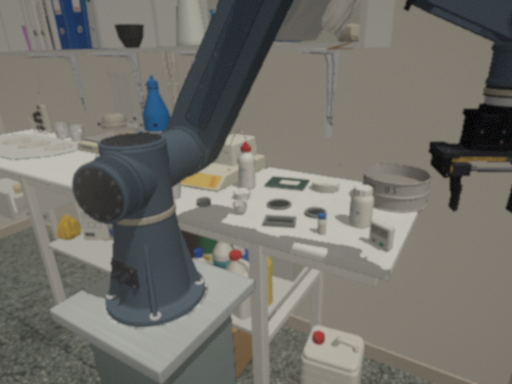

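View pics/top0.png

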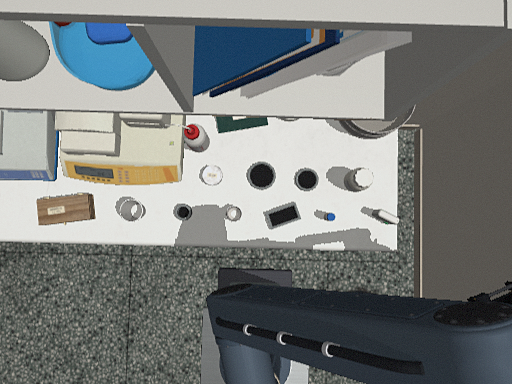

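The top view shows the tin holder at (261,175), crucible holder (307,179), vial holder (183,212) and timer holder (283,215). The tin is at (212,175), crucible (233,213), vial (325,215), timer (385,215), cup (131,208) and jar (360,180). I'll enlarge it for edges.

Run:
```python
import cv2,numpy as np
t=np.load("top0.npz")["color"][:,:,::-1];s=np.load("scene0.npz")["color"][:,:,::-1]
a=cv2.resize(t[155:245,160:416],None,fx=3.1,fy=3.1,interpolation=cv2.INTER_CUBIC)
b=cv2.resize(s[165:265,170:426],None,fx=3.1,fy=3.1,interpolation=cv2.INTER_CUBIC)
cv2.imwrite("pics/z0.png",np.vstack([a,b])[:600])
```

```text
(no output)
```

View pics/z0.png

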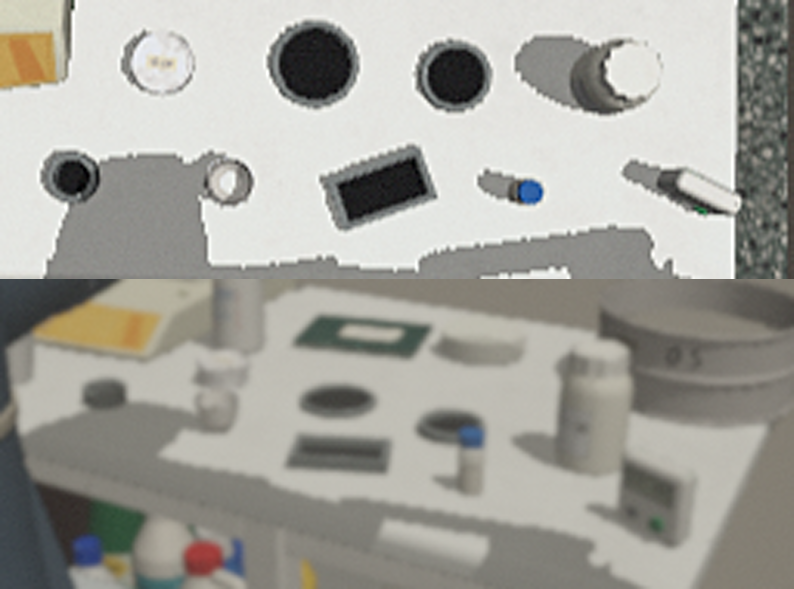

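The enlargement confirms the identities. The timer's green button faces the robot (image down-left), and the jar is just behind the timer. Next I'll measure.

Create h.py:
```python
import cv2,numpy as np
def cast(d,uv,z):
    R,t=d["view"][:3,:3],d["view"][:3,3]; c=-R.T@t
    q=np.linalg.inv(d["K"])@np.array([uv[0],uv[1],1.]); r=R.T@(q*[1,-1,-1])
    return (c+r*(z-c[2])/r[2])
def proj(d,p):
    q=d["view"][:3,:3]@np.array(p,float)+d["view"][:3,3]; q=d["K"]@(q*[1,-1,-1]); return q[:2]/q[2]
def blobs(m,x0,y0,x1,y1,amin=20):
    w=np.zeros_like(m);w[y0:y1,x0:x1]=m[y0:y1,x0:x1]
    c,_=cv2.findContours(w,cv2.RETR_EXTERNAL,cv2.CHAIN_APPROX_NONE)
    return sorted([k for k in c if cv2.contourArea(k)>amin],key=cv2.contourArea,reverse=True)
```

Run:
```python
from h import *
d=np.load("top0.npz");im=d["color"];g=im.max(2)
print("cam",-d["view"][:3,:3].T@d["view"][:3,3])
dark=(g<60).astype(np.uint8)
for n,b,z in(("tinH",(235,155,290,200),.0055),("cruH",(292,160,325,200),.008),("vialH",(170,198,197,226),.013),("timH",(258,195,304,235),.009)):
    c=blobs(dark,*b)[0];cen,wh,a=cv2.minAreaRect(c);P=[cast(d,p,z) for p in cv2.boxPoints((cen,wh,a))]
    M=cv2.moments(c);print(n,np.round(cen,1),np.round(cast(d,(M['m10']/M['m00'],M['m01']/M['m00']),z),4),[round(np.linalg.norm(P[i]-P[i+1])*1e3) for i in(0,1)],[np.round(np.degrees(np.arctan2(*(P[i+1]-P[i])[1::-1])),1) for i in (0,1)])
bl=((im[:,:,2]>im[:,:,0].astype(int)+60)).astype(np.uint8)
c=blobs(bl,315,205,340,225,5)[0];print("vial",cv2.boundingRect(c),cast(d,np.mean(c,0)[0],.058))
for n,u0,v0,u1,v1 in(("tin",198,163,226,188),("cru",222,203,246,224),):
    print(n);print(g[v0:v1,u0:u1])
print(g[205:228,372:402])
```

```text
cam [0.42723105 0.01791433 1.23353997]
tinH [261. 175.] [ 0.5501 -0.0037  0.0055] [67, 67] [np.float64(-88.4), np.float64(-178.6)]
cruH [306.5 179.5] [ 0.5418 -0.1414  0.008 ] [52, 52] [np.float64(-88.4), np.float64(-179.0)]
vialH [183. 212.] [0.4327 0.2264 0.013 ] [29, 30] [np.float64(-43.1), np.float64(-133.1)]
timH [282.7 215.5] [ 0.4304 -0.0722  0.009 ] [80, 37] [np.float64(-68.8), np.float64(-159.0)]
vial (327, 213, 8, 8) [ 0.43087604 -0.20625451  0.058     ]
tin
[[229 227 228 225 229 228 230 229 233 231 229 228 228 227 230 228 229 231
  228 229 227 231 229 228 227 228 228 228]
 [228 227 229 228 226 229 233 237 189 236 233 230 229 224 223 225 233 231
  232 230 231 229 228 230 228 229 230 228]
 [227 229 230 227 232 235 241 199 121 185 195 223 222 222 220 223 210 196
  217 232 232 230 229 229 228 228 230 228]
 [227 229 228 232 240 195 203 127 122 180 211 231 224 221 224 220 203 192
  196 199 206 233 232 229 229 228 228 230]
 [229 229 231 238 195 131 127 119 211 239 239 238 231 221 223 220 220 224
  217 188 164 188 234 230 229 229 230 228]
 [231 230 239 202 133 133 109 206 248 237 
[... 6600 characters left out ...]
 74 107 118  94  56  51
   56 104 138 167 191 220 234 237 161  82  85  86]
 [228 229 228 226 227 226 229 233 235 200 205 197 197 100  85 131  70  84
   39  36  44  76 103 154 190 172  80  94  93  77]
 [229 229 227 228 228 228 226 228 232 234 237 238 247 195 189 169 196 206
  196 194 194 191 150 158 173 103  92  88 111  76]
 [228 230 227 228 229 229 229 228 228 232 229 231 233 238 240 221 241 244
  240 241 240 242 228 228 238 110 100  71 107  80]
 [229 228 229 228 227 230 229 230 228 228 228 230 229 230 233 232 232 231
  233 233 233 235 233 238 252 110 101  81  84 101]
 [229 228 228 226 229 227 226 229 229 230 228 229 228 230 229 229 228 231
  231 230 230 230 231 234 249 118 110 107  92 116]]
```

Run:
```python
from h import *
d=np.load("top0.npz");s=np.load("scene0.npz");I=s["color"][:,:,::-1]
P={}
for n,uv,z in(("tin",(212.3,174.7),.026),("crucible",(233.1,213),.036),("vial",(330.5,216.5),.06),("timer",(388.4,216.7),.068),("jar",(364.2,177.6),.118),("cup",(131,208),.074)):
    P[n]=cast(d,uv,z)
P["timer_dir"]=cast(d,(388.4+8.94,216.7+4.47),.068)
for k,v in P.items(): print(k,np.round(v,4),np.round(proj(s,v),1), round(np.hypot(*v[:2]),3))
v=P["timer_dir"]-P["timer"];print("timer yaw",np.degrees(np.arctan2(-v[1],-v[0]))-90)
b=(I[:,:,0]>I[:,:,2].astype(int)+40).astype(np.uint8)
c=blobs(b,310,205,330,230,4)[0];print("blue scene",cv2.boundingRect(c))
F=4;z=cv2.resize(I[170:255,185:385],None,fx=F,fy=F,interpolation=cv2.INTER_CUBIC)
q=lambda p:tuple(int(round((a-o+.5)*F)) for a,o in zip(proj(s,p),(185,170)))
for k,v in P.items():
    if k!="timer_dir": cv2.circle(z,q(v),3,(0,0,255),-1)
r=np.radians(-27);x=np.array([np.cos(r),np.sin(r),0]);y=np.array([-x[1],x[0],0])
for a,e in((-.011,-.033),(-.011,.033),(.011,.033),(.011,-.033)): cv2.circle(z,q(P["timer"]+a*x+e*y),2,(255,0,255),-1)
for h in((.5501,-.0037,.0055),(.5418,-.1414,.008),(.4327,.2264,.013),(.4304,-.0722,.009)): cv2.circle(z,q(h),3,(0,255,255),-1)
cv2.imwrite("pics/z1.png",z)
```

```text
tin [0.5454 0.1418 0.026 ] [241.2 190.4] 0.564
crucible [0.4334 0.076  0.036 ] [238.6 202.2] 0.44
vial [ 0.4309 -0.2056  0.06  ] [320.8 213.4] 0.477
timer [ 0.4348 -0.37    0.068 ] [381.1 222.8] 0.571
jar [ 0.5402 -0.2858  0.118 ] [362.4 186.5] 0.611
cup [0.4394 0.3639 0.074 ] [172.2 176.7] 0.571
timer_dir [ 0.4227 -0.3958  0.068 ] [390.3 226.9] 0.579
timer yaw -25.116479120437745
blue scene (319, 213, 7, 6)
```

View pics/z1.png

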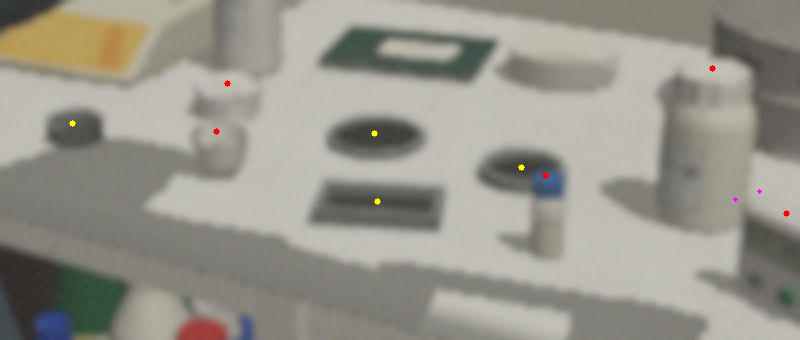

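The marks fall on the matching objects in the scene view, so both views agree to about 2–3 mm. Before moving, I'll check which way the gripper body is wide.

Run:
```python
from h import *
s=np.load("scene0.npz");I=s["color"][:,:,::-1]
z=cv2.resize(I[60:210,392:512],None,fx=4,fy=4,interpolation=cv2.INTER_CUBIC)
p=np.array([.2546,-.570,.2217]);ty=np.array([.408,-.913,0]);tx=np.array([.913,.408,0])
q=lambda p:tuple(int(round((a-o+.5)*4)) for a,o in zip(proj(s,p),(392,60)))
for k,c in((p,(0,0,255)),(p+[0,0,.07]-.095*ty,(0,255,255)),(p+[0,0,.07]-.0375*ty,(0,255,0)),(p+[0,0,.07]-.095*tx,(255,0,255)),(p+[0,0,.07]-.0375*tx,(255,255,0))): cv2.circle(z,q(k),4,c,-1)
cv2.imwrite("pics/g.png",z)
```

```text
(no output)
```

View pics/g.png

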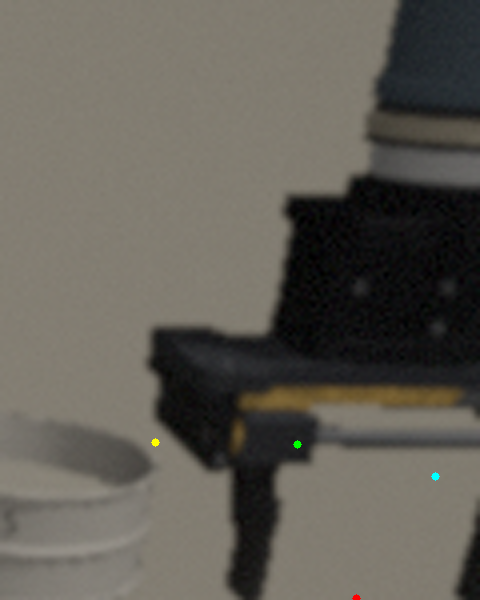

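The body's wide side runs along the closing axis. At the tin the gripper has to pass between the balance and the bottle, so I'll use a tool yaw of 45° there.

Create go.py:
```python
# usage: go.py x y z theta  -> shift/turn in tool axes from present pose
import sys,numpy as np
from scipy.spatial.transform import Rotation as R
from rig import bot
a=list(map(float,sys.argv[1:])); s=bot.read_state(); T=np.array(s["tcp_rot"])
for x,y,z,th in np.reshape(a,(-1,4)):
    c,n=np.cos(np.radians(th)),np.sin(np.radians(th)); W=np.array([[c,n,0],[n,-c,0],[0,0,-1]])
    print(np.round(T.T@(np.array([x,y,z])-s["position"]),4),np.round(R.from_matrix(T.T@W).as_rotvec(degrees=True),1))
```

```bash
python3 go.py .545 .142 .15 45 .545 .142 .009 45
```

```text
[ 0.5554 -0.5318  0.0729] [ -0.1  -0.  -20.9]
[ 0.5553 -0.5315  0.2139] [ -0.1  -0.  -20.9]
```

>>> {"api": "creep_tool", "payload": {
  "moves": {"motion": [[0.555, -0.532, 0.073, 0, 0, -20.9, 1], [0.555, -0.532, 0.073, 0, 0, -20.9, 1], [0.555, -0.532, 0.073, 0, 0, -20.9, 1], [0.555, -0.532, 0.073, 0, 0, -20.9, 1], [0.555, -0.532, 0.073, 0, 0, -20.9, 1], [0.555, -0.532, 0.073, 0, 0, -20.9, 1], [0.555, -0.532, 0.073, 0, 0, -20.9, 1], [0.555, -0.532, 0.073, 0, 0, -20.9, 1], [0.555, -0.532, 0.073, 0, 0, -20.9, 1], [0.555, -0.532, 0.073, 0, 0, -20.9, 1], [0.555, -0.532, 0.073, 0, 0, -20.9, 1], [0.555, -0.532, 0.073, 0, 0, -20.9, 1], [0.555, -0.532, 0.073, 0, 0, -20.9, 1], [0.555, -0.532, 0.073, 0, 0, -20.9, 1], [0.555, -0.532, 0.073, 0, 0, -20.9, 1], [0.555, -0.532, 0.073, 0, 0, -20.9, 1], [0.555, -0.532, 0.073, 0, 0, -20.9, 1], [0.555, -0.532, 0.073, 0, 0, -20.9, 1], [0.555, -0.532, 0.073, 0, 0, -20.9, 1]]}
}}

```text
time_s: 2.0
position: [0.544, 0.1403, 0.1493]
tcp_rot: [[0.708, 0.706, -0.001], [0.706, -0.708, -0.0], [-0.001, -0.001, -1.0]]
force: [-0.3, 0.1, 0.1]
opening: 1.001
grasp_force: 0.0
```

```bash
python3 go.py .545 .142 .009 45
```

Run:
```python
from h import *
from rig import capture
a=capture("top");b=capture("scene")
A=cv2.resize(a["color"][100:240,120:400,::-1],None,fx=2,fy=2);B=cv2.resize(b["color"][120:270,130:410,::-1],None,fx=2,fy=2)
cv2.imwrite("pics/a1.png",np.vstack([A,B]))
```

```text
[ 0.0021 -0.0004  0.1403] [-0.   0.1 -0.1]
```

View pics/a1.png

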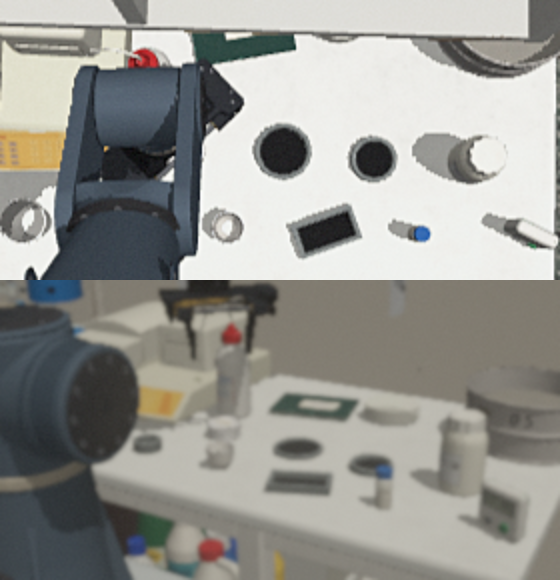

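The arm is above the tin, clear of the bottle (red cap at 145,60) and the balance. Descend and grip.

>>> {"api": "creep_tool", "payload": {
  "moves": {"motion": [[0.002, 0, 0.04, 0, 0, 0, 1], [0.002, 0, 0.08, 0, 0, 0, 1], [0.002, 0, 0.11, 0, 0, 0, 1], [0.002, 0, 0.13, 0, 0, 0, 1], [0.002, 0, 0.140, 0, 0, 0, 1], [0.002, 0, 0.140, 0, 0, 0, 1], [0.002, 0, 0.140, 0, 0, 0, 0], [0.002, 0, 0.140, 0, 0, 0, 0], [0.002, 0, 0.140, 0, 0, 0, 0], [0.002, 0, 0.140, 0, 0, 0, 0], [0.002, 0, 0.140, 0, 0, 0, 0], [0.002, 0, 0.140, 0, 0, 0, 0], [0.002, 0, 0.140, 0, 0, 0, 0]]}
}}

```text
time_s: 3.4
position: [0.5466, 0.1428, 0.0103]
tcp_rot: [[0.708, 0.707, 0.001], [0.707, -0.708, 0.0], [0.001, 0.001, -1.0]]
force: [-0.7, -0.0, 5.6]
opening: 0.665
grasp_force: 30.0
```

```bash
python3 go.py .545 .142 .08 45 .5501 -.0037 .08 45  .5501 -.0037 .014 45
```

```text
[-0.0017 -0.0005 -0.0697] [ 0.  -0.1 -0. ]
[-0.101   0.1062 -0.0697] [ 0.  -0.1 -0. ]
[-0.1011  0.1061 -0.0037] [ 0.  -0.1 -0. ]
```

>>> {"api": "creep_tool", "payload": {
  "moves": {"motion": [[0, 0, -0.02, 0, 0, 0, 0], [0, 0, -0.05, 0, 0, 0, 0], [-0.002, 0, -0.07, 0, 0, 0, 0], [-0.02, 0.02, -0.07, 0, 0, 0, 0], [-0.04, 0.042, -0.07, 0, 0, 0, 0], [-0.06, 0.064, -0.07, 0, 0, 0, 0], [-0.08, 0.086, -0.07, 0, 0, 0, 0], [-0.095, 0.1, -0.07, 0, 0, 0, 0], [-0.101, 0.106, -0.07, 0, 0, 0, 0], [-0.101, 0.106, -0.07, 0, 0, 0, 0], [-0.101, 0.106, -0.07, 0, 0, 0, 0]]}
}}

```text
time_s: 4.5
position: [0.5492, -0.0029, 0.0793]
tcp_rot: [[0.708, 0.707, -0.001], [0.707, -0.708, 0.001], [-0.0, -0.001, -1.0]]
force: [0.1, 0.3, -0.8]
opening: 0.662
grasp_force: 30.0
```

Run:
```python
from h import *
from rig import capture
a=capture("top");b=capture("scene")
A=cv2.resize(a["color"][130:230,190:330,::-1],None,fx=4,fy=4);B=cv2.resize(b["color"][150:220,200:340,::-1],None,fx=4,fy=4)
cv2.imwrite("pics/a2.png",np.vstack([A,B])[:600])
```

```text
(no output)
```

View pics/a2.png

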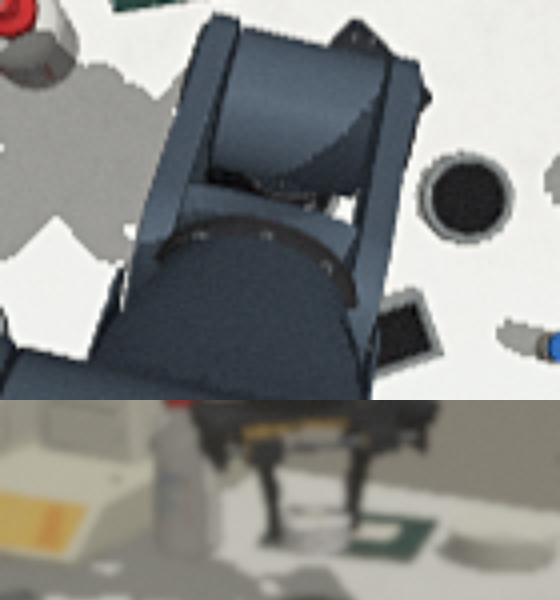

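The tin hangs level between the fingers (scene crop ~315,535). Lower it.

```bash
python3 go.py .5501 -.0037 .0145 45
```

```text
[-0.0003  0.0015  0.0649] [-0.  0.  0.]
```

>>> {"api": "creep_tool", "payload": {
  "moves": {"motion": [[0, 0.001, 0.03, 0, 0, 0, 0], [0, 0.001, 0.05, 0, 0, 0, 0], [0, 0.001, 0.06, 0, 0, 0, 0], [0, 0.001, 0.063, 0, 0, 0, 0], [0, 0.001, 0.065, 0, 0, 0, 0], [0, 0.001, 0.0655, 0, 0, 0, 0], [0, 0.001, 0.0655, 0, 0, 0, 0]]}
}}

```text
time_s: 5.3
position: [0.5508, -0.0044, 0.0147]
tcp_rot: [[0.708, 0.707, 0.001], [0.707, -0.708, -0.0], [0.001, 0.001, -1.0]]
force: [-0.4, 0.7, -0.5]
opening: 0.663
grasp_force: 30.0
```

>>> {"api": "creep_tool", "payload": {
  "moves": {"motion": [[0, 0, 0.001, 0, 0, 0, 0], [0, 0, 0.001, 0, 0, 0, 0], [0, 0, 0.001, 0, 0, 0, 1], [0, 0, 0.001, 0, 0, 0, 1], [0, 0, 0.001, 0, 0, 0, 1], [0, 0, 0.001, 0, 0, 0, 1], [0, 0, -0.02, 0, 0, 0, 1], [0, 0, -0.06, 0, 0, 0, 1], [0, 0, -0.09, 0, 0, 0, 1], [0, 0, -0.09, 0, 0, 0, 1]]}
}}

```text
time_s: 6.3
position: [0.5533, -0.0049, 0.108]
tcp_rot: [[0.708, 0.707, 0.009], [0.707, -0.708, -0.002], [0.005, 0.007, -1.0]]
force: [0.7, -0.4, 0.9]
opening: 0.997
grasp_force: 0.0
```

```bash
python3 go.py .4334 .076 .105 45 .4334 .076 .012 45
```

```text
[-0.0277 -0.142   0.0018] [ 0.4 -0.3 -0. ]
[-0.0282 -0.1427  0.0948] [ 0.4 -0.3 -0. ]
```

>>> {"api": "creep_tool", "payload": {
  "moves": {"motion": [[-0.01, -0.045, 0, 0, 0, 0, 1], [-0.018, -0.09, 0, 0, 0, 0, 1], [-0.026, -0.125, 0, 0, 0, 0, 1], [-0.026, -0.139, 0, 0, 0, 0, 1], [-0.026, -0.139, 0, 0, 0, 0, 1], [-0.026, -0.139, 0.03, 0, 0, 0, 1], [-0.026, -0.139, 0.06, 0, 0, 0, 1], [-0.026, -0.139, 0.08, 0, 0, 0, 1], [-0.026, -0.139, 0.0915, 0, 0, 0, 1], [-0.026, -0.139, 0.0915, 0, 0, 0, 1], [-0.026, -0.139, 0.0915, 0, 0, 0, 0], [-0.026, -0.139, 0.0915, 0, 0, 0, 0], [-0.026, -0.139, 0.0915, 0, 0, 0, 0], [-0.026, -0.139, 0.0915, 0, 0, 0, 0], [-0.026, -0.139, 0.0915, 0, 0, 0, 0], [-0.026, -0.139, 0.0915, 0, 0, 0, 0], [-0.026, -0.139, 0.0915, 0, 0, 0, 0], [-0.026, -0.139, 0.0915, 0, 0, 0, 0]]}
}}

```text
time_s: 8.1
position: [0.4339, 0.0756, 0.0128]
tcp_rot: [[0.708, 0.707, 0.001], [0.707, -0.708, -0.0], [0.0, 0.001, -1.0]]
force: [-0.3, 0.6, 3.5]
opening: 0.516
grasp_force: 29.4
```

```bash
python3 go.py .4334 .076 .08 45 .5418 -.1414 .08 45  .5418 -.1414 .017 45
```

```text
[-0.0001 -0.0006 -0.0672] [ 0. -0. -0.]
[-0.077   0.2298 -0.0671] [ 0. -0. -0.]
[-0.077   0.2298 -0.0041] [ 0. -0. -0.]
```

>>> {"api": "creep_tool", "payload": {
  "moves": {"motion": [[0, 0, -0.02, 0, 0, 0, 0], [0, 0, -0.05, 0, 0, 0, 0], [0, 0, -0.067, 0, 0, 0, 0], [-0.01, 0.03, -0.067, 0, 0, 0, 0], [-0.02, 0.06, -0.067, 0, 0, 0, 0], [-0.03, 0.09, -0.067, 0, 0, 0, 0], [-0.04, 0.12, -0.067, 0, 0, 0, 0], [-0.05, 0.15, -0.067, 0, 0, 0, 0], [-0.06, 0.18, -0.067, 0, 0, 0, 0], [-0.07, 0.21, -0.067, 0, 0, 0, 0], [-0.077, 0.225, -0.067, 0, 0, 0, 0], [-0.077, 0.23, -0.067, 0, 0, 0, 0], [-0.077, 0.23, -0.067, 0, 0, 0, 0], [-0.077, 0.23, -0.067, 0, 0, 0, 0]]}
}}

```text
time_s: 9.5
position: [0.5404, -0.1399, 0.0792]
tcp_rot: [[0.707, 0.707, -0.002], [0.707, -0.707, 0.001], [-0.001, -0.003, -1.0]]
force: [-0.4, 0.8, 0.0]
opening: 0.519
grasp_force: 29.7
```

```bash
python3 go.py .5418 -.1414 .0175 45;python3 - <<'E'
from h import *
from rig import capture
a=capture("top");b=capture("scene")
A=cv2.resize(a["color"][130:230,200:340,::-1],None,fx=4,fy=4);B=cv2.resize(b["color"][170:220,230:370,::-1],None,fx=4,fy=4)
cv2.imwrite("pics/a3.png",np.vstack([A,B])[:600])
E
```

```text
[0.     0.0023 0.0617] [-0.2  0.   0. ]
```

View pics/a3.png

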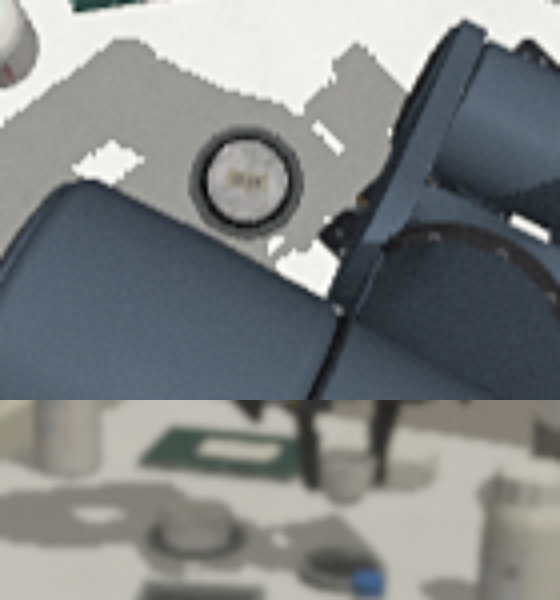

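The tin sits centred in its holder (246,182) and the crucible hangs level (345,475). Lower the crucible.

>>> {"api": "creep_tool", "payload": {
  "moves": {"motion": [[0, 0.001, 0.03, 0, 0, 0, 0], [0, 0.001, 0.05, 0, 0, 0, 0], [0, 0.001, 0.057, 0, 0, 0, 0], [0, 0.001, 0.06, 0, 0, 0, 0], [0, 0.001, 0.0615, 0, 0, 0, 0], [0, 0.001, 0.0615, 0, 0, 0, 0]]}
}}

```text
time_s: 10.2
position: [0.5428, -0.1423, 0.0187]
tcp_rot: [[0.708, 0.707, 0.001], [0.707, -0.708, -0.001], [0.0, 0.001, -1.0]]
force: [0.7, 0.1, -0.7]
opening: 0.512
grasp_force: 29.7
```

```bash
python3 go.py .5418 -.1414 .0165 45
```

```text
[-0.0001 -0.0014  0.0022] [ 0.1 -0.  -0. ]
```

>>> {"api": "creep_tool", "payload": {
  "moves": {"motion": [[0, -0.001, 0.0015, 0, 0, 0, 0], [0, -0.001, 0.0015, 0, 0, 0, 0], [0, -0.001, 0.0015, 0, 0, 0, 0]]}
}}

```text
time_s: 10.5
position: [0.5418, -0.1416, 0.0169]
tcp_rot: [[0.708, 0.707, 0.001], [0.707, -0.708, -0.0], [0.0, 0.001, -1.0]]
force: [-0.2, 0.3, -0.1]
opening: 0.518
grasp_force: 29.7
```

>>> {"api": "creep_tool", "payload": {
  "moves": {"motion": [[0, 0, 0, 0, 0, 0, 1], [0, 0, 0, 0, 0, 0, 1], [0, 0, 0, 0, 0, 0, 1], [0, 0, 0, 0, 0, 0, 1], [0, 0, -0.02, 0, 0, 0, 1], [0, 0, -0.06, 0, 0, 0, 1], [0, 0, -0.1, 0, 0, 0, 1], [0, 0, -0.13, 0, 0, 0, 1], [0, 0, -0.13, 0, 0, 0, 1], [0, 0, -0.13, 0, 0, 0, 1], [0, 0, -0.13, 0, 0, 0, 1], [0, 0, -0.13, 0, 0, 0, 1]]}
}}

```text
time_s: 11.7
position: [0.5406, -0.141, 0.1449]
tcp_rot: [[0.708, 0.706, -0.003], [0.706, -0.708, 0.002], [-0.001, -0.003, -1.0]]
force: [0.2, 0.1, 0.3]
opening: 0.999
grasp_force: 0.0
```

```bash
python3 go.py .431 -.206 .13 111 .431 -.206 .025 111
```

```text
[-0.1234 -0.0314  0.0152] [ -0.2  -0.  -66.1]
[-0.1233 -0.0311  0.1202] [ -0.2  -0.  -66.1]
```

>>> {"api": "creep_tool", "payload": {
  "moves": {"motion": [[-0.03, -0.008, 0.01, 0, 0, -8, 1], [-0.06, -0.016, 0.01, 0, 0, -16, 1], [-0.09, -0.024, 0.01, 0, 0, -24, 1], [-0.11, -0.03, 0.01, 0, 0, -32, 1], [-0.123, -0.031, 0.015, 0, 0, -40, 1], [-0.123, -0.031, 0.015, 0, 0, -48, 1], [-0.123, -0.031, 0.015, 0, 0, -56, 1], [-0.123, -0.031, 0.015, 0, 0, -64, 1], [-0.123, -0.031, 0.015, 0, 0, -66, 1], [-0.123, -0.031, 0.015, 0, 0, -66, 1], [-0.123, -0.031, 0.015, 0, 0, -66, 1]]}
}}

```text
time_s: 12.8
position: [0.4324, -0.2062, 0.1308]
tcp_rot: [[-0.357, 0.934, -0.001], [0.934, 0.357, 0.001], [0.001, -0.001, -1.0]]
force: [0.0, -0.3, 0.7]
opening: 0.995
grasp_force: 0.0
```

```bash
python3 go.py .431 -.206 .025 111
```

Run:
```python
from h import *
from rig import capture
a=capture("top");b=capture("scene")
A=cv2.resize(a["color"][150:250,270:410,::-1],None,fx=4,fy=4);B=cv2.resize(b["color"][180:230,270:410,::-1],None,fx=4,fy=4)
cv2.imwrite("pics/a4.png",np.vstack([A,B])[:600])
```

```text
[ 0.0005 -0.0011  0.1058] [-0.  -0.1 -0.1]
```

View pics/a4.png

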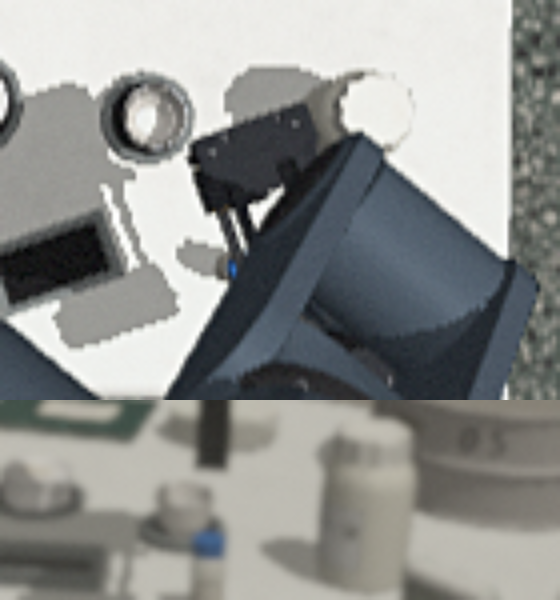

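The crucible stands in its holder (148,117). The vial is under the open fingers and the jar is untouched. Descend and grip.

>>> {"api": "creep_tool", "payload": {
  "moves": {"motion": [[0, -0.001, 0.03, 0, 0, 0, 1], [0, -0.001, 0.06, 0, 0, 0, 1], [0, -0.001, 0.085, 0, 0, 0, 1], [0, -0.001, 0.1, 0, 0, 0, 1], [0, -0.001, 0.106, 0, 0, 0, 1], [0, -0.001, 0.106, 0, 0, 0, 1], [0, -0.001, 0.106, 0, 0, 0, 0], [0, -0.001, 0.106, 0, 0, 0, 0], [0, -0.001, 0.106, 0, 0, 0, 0], [0, -0.001, 0.106, 0, 0, 0, 0], [0, -0.001, 0.106, 0, 0, 0, 0], [0, -0.001, 0.106, 0, 0, 0, 0], [0, -0.001, 0.106, 0, 0, 0, 0], [0, -0.001, 0.106, 0, 0, 0, 0], [0, -0.001, 0.106, 0, 0, 0, 0], [0, -0.001, 0.106, 0, 0, 0, 0]]}
}}

```text
time_s: 14.5
position: [0.4318, -0.2068, 0.0255]
tcp_rot: [[-0.358, 0.934, -0.0], [0.934, 0.358, 0.0], [0.0, -0.0, -1.0]]
force: [-0.1, 0.5, -0.3]
opening: 0.275
grasp_force: 30.0
```

```bash
python3 go.py .431 -.206 .15 111 .4327 .2264 .15 45  .4327 .2264 .032 45
```

```text
[ 0.0011 -0.0004 -0.1245] [-0. -0. -0.]
[ 0.4043  0.1558 -0.1245] [-0. -0. 66.]
[ 0.4043  0.1558 -0.0065] [-0. -0. 66.]
```

>>> {"api": "creep_tool", "payload": {
  "moves": {"motion": [[0, 0, -0.03, 0, 0, 0, 0], [0, 0, -0.07, 0, 0, 0, 0], [0, 0, -0.1, 0, 0, 0, 0], [0.03, 0.012, -0.11, 0, 0, 6, 0], [0.07, 0.027, -0.11, 0, 0, 14, 0], [0.11, 0.042, -0.11, 0, 0, 22, 0], [0.15, 0.058, -0.11, 0, 0, 30, 0], [0.19, 0.073, -0.11, 0, 0, 38, 0], [0.23, 0.088, -0.11, 0, 0, 46, 0], [0.27, 0.104, -0.11, 0, 0, 54, 0], [0.31, 0.119, -0.11, 0, 0, 62, 0], [0.35, 0.135, -0.11, 0, 0, 66, 0], [0.385, 0.148, -0.11, 0, 0, 66, 0], [0.404, 0.156, -0.11, 0, 0, 66, 0], [0.404, 0.156, -0.11, 0, 0, 66, 0], [0.404, 0.156, -0.11, 0, 0, 66, 0], [0.404, 0.156, -0.11, 0, 0, 66, 0]]}
}}

```text
time_s: 16.2
position: [0.4327, 0.2251, 0.1354]
tcp_rot: [[0.708, 0.706, -0.001], [0.706, -0.708, -0.001], [-0.001, -0.0, -1.0]]
force: [0.5, 0.1, -0.3]
opening: 0.277
grasp_force: 30.0
```

```bash
python3 go.py .4327 .2264 .032 45;python3 - <<'E'
from h import *
from rig import capture
a=capture("top");b=capture("scene")
A=cv2.resize(a["color"][150:250,110:250,::-1],None,fx=4,fy=4);B=cv2.resize(b["color"][150:200,150:290,::-1],None,fx=4,fy=4)
cv2.imwrite("pics/a5.png",np.vstack([A,B])[:600])
E
```

```text
[ 0.0011 -0.0009  0.1034] [-0.   0.1 -0.1]
```

View pics/a5.png

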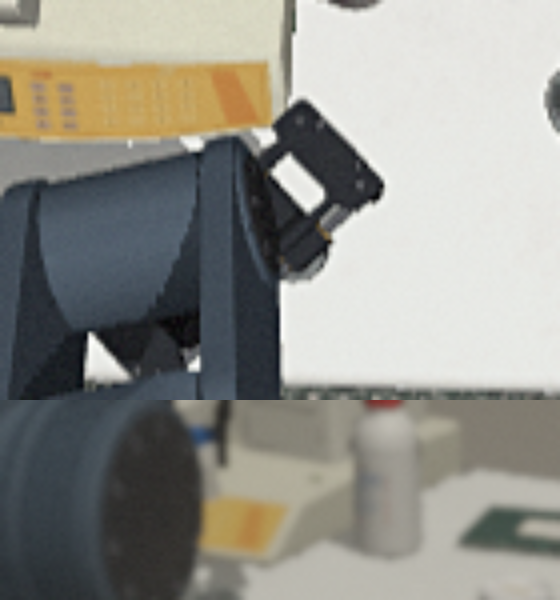

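>>> {"api": "creep_tool", "payload": {
  "moves": {"motion": [[0.001, -0.001, 0.03, 0, 0, 0, 0], [0.001, -0.001, 0.06, 0, 0, 0, 0], [0.001, -0.001, 0.08, 0, 0, 0, 0], [0.001, -0.001, 0.088, 0, 0, 0, 0], [0.001, -0.001, 0.088, 0, 0, 0, 0], [0.001, -0.001, 0.092, 0, 0, 0, 0], [0.001, -0.001, 0.096, 0, 0, 0, 0], [0.001, -0.001, 0.1, 0, 0, 0, 0], [0.001, -0.001, 0.102, 0, 0, 0, 0], [0.001, -0.001, 0.102, 0, 0, 0, 0]]}
}}

```text
time_s: 17.3
position: [0.4329, 0.2277, 0.0335]
tcp_rot: [[0.708, 0.707, -0.0], [0.707, -0.708, -0.0], [-0.0, -0.0, -1.0]]
force: [-0.4, -0.4, -0.6]
opening: 0.278
grasp_force: 30.0
```

```bash
python3 go.py .4327 .2264 .0315 45
```

```text
[-0.001   0.0008  0.002 ] [-0.  0. -0.]
```

>>> {"api": "creep_tool", "payload": {
  "moves": {"motion": [[0, 0, 0.0017, 0, 0, 0, 0], [0, 0, 0.0017, 0, 0, 0, 0], [0, 0, 0.0017, 0, 0, 0, 0], [0, 0, 0.0017, 0, 0, 0, 1], [0, 0, 0.0017, 0, 0, 0, 1], [0, 0, 0.0017, 0, 0, 0, 1], [0, 0, 0.0017, 0, 0, 0, 1], [0, 0, 0.0017, 0, 0, 0, 1], [0, 0, -0.02, 0, 0, 0, 1], [0, 0, -0.06, 0, 0, 0, 1], [0, 0, -0.1, 0, 0, 0, 1], [0, 0, -0.12, 0, 0, 0, 1], [0, 0, -0.12, 0, 0, 0, 1], [0, 0, -0.12, 0, 0, 0, 1]]}
}}

```text
time_s: 18.7
position: [0.4328, 0.2276, 0.1536]
tcp_rot: [[0.708, 0.707, 0.0], [0.707, -0.708, 0.0], [0.0, 0.0, -1.0]]
force: [-0.8, -0.0, 0.9]
opening: 0.992
grasp_force: 0.0
```

```bash
python3 go.py .4348 -.370 .15 65
```

```text
[-0.4208  0.4243  0.0035] [  0.  -0. -20.]
```

Travel partway first, clear of the timer, and remeasure the timer with the arm out of its view.

>>> {"api": "creep_tool", "payload": {
  "moves": {"motion": [[-0.03, 0.03, 0, 0, 0, -2, 1], [-0.06, 0.06, 0, 0, 0, -4, 1], [-0.09, 0.09, 0, 0, 0, -6, 1], [-0.12, 0.12, 0, 0, 0, -8, 1], [-0.15, 0.15, 0, 0, 0, -10, 1], [-0.18, 0.18, 0, 0, 0, -12, 1], [-0.2, 0.2, 0, 0, 0, -15, 1], [-0.2, 0.2, 0, 0, 0, -20, 1], [-0.2, 0.2, 0, 0, 0, -20, 1], [-0.2, 0.2, 0, 0, 0, -20, 1]]}
}}

```text
time_s: 19.7
position: [0.4317, -0.0547, 0.1524]
tcp_rot: [[0.425, 0.905, -0.003], [0.905, -0.425, 0.001], [-0.0, -0.003, -1.0]]
force: [0.1, -0.7, 0.2]
opening: 0.998
grasp_force: 0.0
```

Run:
```python
from h import *
from rig import capture
a=capture("top");b=capture("scene")
np.savez("top1.npz",**a)
A=cv2.resize(a["color"][155:240,150:410,::-1],None,fx=3,fy=3,interpolation=cv2.INTER_CUBIC);B=cv2.resize(b["color"][160:265,150:410,::-1],None,fx=3,fy=3,interpolation=cv2.INTER_CUBIC)
cv2.imwrite("pics/a6.png",np.vstack([A,B])[:600])
# timer top: bright blob, cut from the worktop by its darker far edge
im=a["color"];g=im.max(2).astype(np.uint8)
m=(g>212).astype(np.uint8)
w=np.zeros_like(m);w[205:228,374:402]=m[205:228,374:402]
n,l,st,ce=cv2.connectedComponentsWithStats(w,connectivity=4);print(st.tolist(),np.round(ce,1).tolist())
i=l[216,388];c=blobs((l==i).astype(np.uint8),370,200,405,230)[0];r=cv2.minAreaRect(c);print(r)
p=[cast(a,q,.068) for q in cv2.boxPoints(r)]
print(cast(a,r[0],.068),[(np.linalg.norm(p[k+1]-p[k])*1e3,np.degrees(np.arctan2(p[k+1][1]-p[k][1],p[k+1][0]-p[k][0]))) for k in(0,1)])
```

```bash
python3 go.py .4348 -.370 .15 65
```

```text
[[0, 0, 512, 384, 196244], [374, 205, 23, 12, 151], [380, 211, 19, 12, 104], [374, 218, 23, 10, 109]] [[255.3, 191.5], [387.5, 208.3], [388.6, 216.5], [382.3, 224.6]]
((388.7000427246094, 216.60003662109375), (20.57182502746582, 4.919349670410156), 26.56505012512207)
[ 0.4351094  -0.37090085  0.068     ] [(np.float64(14.191617596553115), np.float64(-25.958394464082897)), (np.float64(58.5505059141274), np.float64(-115.12412359221138))]
[-0.2848  0.1361  0.0026] [-0.1  0.  -0.1]
```

View pics/a6.png

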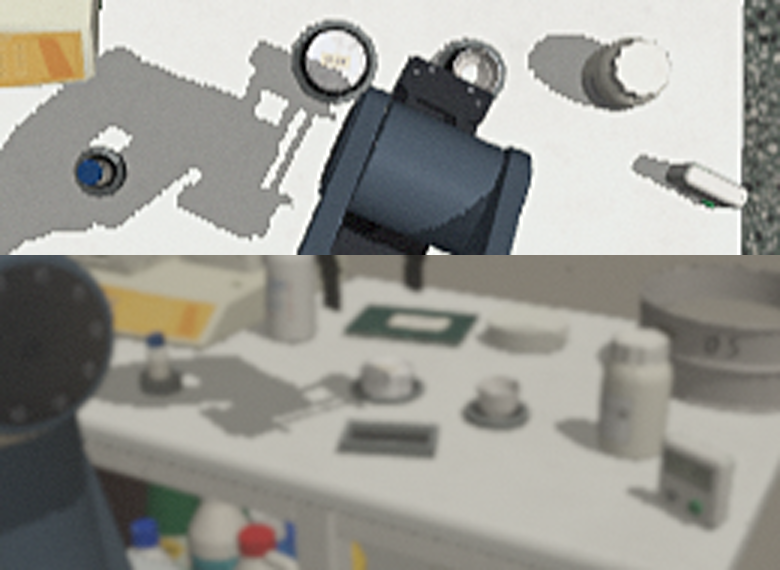

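The vial stands in its holder: its cap at (90,172) against the holder at (101,171) is just the expected parallax. Tin and crucible are seated, the jar is unmoved, and the timer is confirmed at (0.435, -0.371), yaw −25.5°. Go to it.

>>> {"api": "creep_tool", "payload": {
  "moves": {"motion": [[-0.04, 0.02, 0, 0, 0, 0, 1], [-0.08, 0.04, 0, 0, 0, 0, 1], [-0.12, 0.06, 0, 0, 0, 0, 1], [-0.16, 0.078, 0, 0, 0, 0, 1], [-0.2, 0.096, 0, 0, 0, 0, 1], [-0.24, 0.115, 0, 0, 0, 0, 1], [-0.27, 0.13, 0, 0, 0, 0, 1], [-0.285, 0.136, 0, 0, 0, 0, 1], [-0.285, 0.136, 0, 0, 0, 0, 1], [-0.285, 0.136, 0, 0, 0, 0, 1], [-0.285, 0.136, 0, 0, 0, 0, 1]]}
}}

```text
time_s: 20.9
position: [0.4351, -0.3683, 0.1533]
tcp_rot: [[0.422, 0.907, -0.001], [0.907, -0.422, 0.002], [0.002, -0.002, -1.0]]
force: [-0.0, 0.0, 0.2]
opening: 1.003
grasp_force: 0.0
```

```bash
python3 go.py .435 -.3705 .035 64.5
```

```text
[-0.0023  0.0011  0.1183] [-0.1 -0.1  0.6]
```

>>> {"api": "creep_tool", "payload": {
  "moves": {"motion": [[-0.001, 0.001, 0.03, 0, 0, 0.5, 1], [-0.001, 0.001, 0.06, 0, 0, 0.5, 1], [-0.001, 0.001, 0.09, 0, 0, 0.5, 1], [-0.001, 0.001, 0.108, 0, 0, 0.5, 1], [-0.001, 0.001, 0.117, 0, 0, 0.5, 1], [-0.001, 0.001, 0.117, 0, 0, 0.5, 1], [-0.001, 0.001, 0.117, 0, 0, 0.5, 0], [-0.001, 0.001, 0.117, 0, 0, 0.5, 0], [-0.001, 0.001, 0.117, 0, 0, 0.5, 0], [-0.001, 0.001, 0.117, 0, 0, 0.5, 0], [-0.001, 0.001, 0.117, 0, 0, 0.5, 0], [-0.001, 0.001, 0.117, 0, 0, 0.5, 0], [-0.001, 0.001, 0.117, 0, 0, 0.5, 0], [-0.001, 0.001, 0.117, 0, 0, 0.5, 0], [-0.001, 0.001, 0.117, 0, 0, 0.5, 0], [-0.001, 0.001, 0.117, 0, 0, 0.5, 0], [-0.001, 0.001, 0.117, 0, 0, 0.5, 0]]}
}}

```text
time_s: 22.6
position: [0.4358, -0.3723, 0.0365]
tcp_rot: [[0.431, 0.902, -0.0], [0.902, -0.431, 0.0], [0.0, -0.0, -1.0]]
force: [0.4, 0.2, 0.0]
opening: 0.251
grasp_force: 30.0
```

```bash
python3 go.py .435 -.370 .16 64.5
```

```text
[ 0.0017 -0.0017 -0.1235] [-0. -0. -0.]
```

>>> {"api": "creep_tool", "payload": {
  "moves": {"motion": [[0, 0, -0.02, 0, 0, 0, 0], [0, 0, -0.05, 0, 0, 0, 0], [0, 0, -0.08, 0, 0, 0, 0], [0, 0, -0.1, 0, 0, 0, 0], [0, 0, -0.1, 0, 0, 0, 0]]}
}}

```text
time_s: 23.1
position: [0.4372, -0.3739, 0.1393]
tcp_rot: [[0.431, 0.902, 0.004], [0.902, -0.431, -0.005], [-0.003, 0.006, -1.0]]
force: [-0.2, -0.6, -0.8]
opening: 0.248
grasp_force: 30.0
```

```bash
python3 go.py .4323 -.0715 .135 111 .4323 -.0715 .042 111
```

```text
[ 0.2707 -0.1348  0.0028] [  0.2   0.3 -46.5]
[ 0.271  -0.1353  0.0958] [  0.2   0.3 -46.5]
```

>>> {"api": "creep_tool", "payload": {
  "moves": {"motion": [[0.02, -0.01, 0, 0, 0, -3, 0], [0.05, -0.025, 0, 0, 0, -8, 0], [0.08, -0.04, 0, 0, 0, -14, 0], [0.11, -0.055, 0, 0, 0, -20, 0], [0.14, -0.07, 0, 0, 0, -26, 0], [0.17, -0.085, 0, 0, 0, -32, 0], [0.2, -0.1, 0, 0, 0, -38, 0], [0.23, -0.115, 0, 0, 0, -43, 0], [0.255, -0.127, 0, 0, 0, -46.5, 0], [0.27, -0.135, 0, 0, 0, -46.5, 0], [0.27, -0.135, 0, 0, 0, -46.5, 0], [0.27, -0.135, 0, 0, 0, -46.5, 0], [0.27, -0.135, 0, 0, 0, -46.5, 0]]}
}}

```text
time_s: 24.4
position: [0.4307, -0.0714, 0.1362]
tcp_rot: [[-0.357, 0.934, -0.0], [0.934, 0.357, -0.0], [-0.0, -0.0, -1.0]]
force: [-0.6, -0.2, -0.4]
opening: 0.252
grasp_force: 30.0
```

```bash
python3 go.py .4323 -.0715 .042 111
```

Run:
```python
from h import *
from rig import capture
a=capture("top");b=capture("scene")
A=cv2.resize(a["color"][170:240,230:370,::-1],None,fx=4,fy=4);B=cv2.resize(b["color"][160:240,230:370,::-1],None,fx=4,fy=4)
cv2.imwrite("pics/a7.png",np.vstack([A,B])[:600])
```

```text
[-0.0007  0.0014  0.0942] [-0.   0.  -0.1]
```

View pics/a7.png

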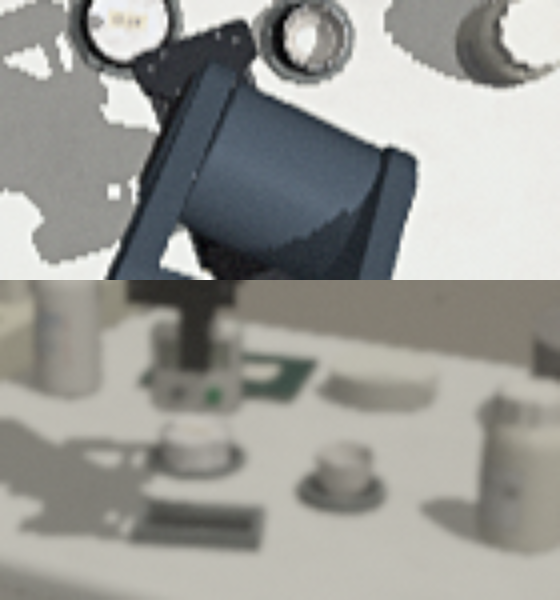

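The timer hangs level and is gripped at its middle (cols 152–242, finger at 195), above the slot. Lower it.

>>> {"api": "creep_tool", "payload": {
  "moves": {"motion": [[-0.0005, 0.0013, 0.03, 0, 0, 0, 0], [-0.0005, 0.0013, 0.06, 0, 0, 0, 0], [-0.0005, 0.0013, 0.08, 0, 0, 0, 0], [-0.0005, 0.0013, 0.087, 0, 0, 0, 0], [-0.0005, 0.0013, 0.09, 0, 0, 0, 0], [-0.0005, 0.0013, 0.093, 0, 0, 0, 0], [-0.0005, 0.0013, 0.093, 0, 0, 0, 0]]}
}}

```text
time_s: 25.2
position: [0.4323, -0.0708, 0.044]
tcp_rot: [[-0.357, 0.934, 0.001], [0.934, 0.357, -0.001], [-0.001, 0.001, -1.0]]
force: [0.2, 1.1, -1.0]
opening: 0.25
grasp_force: 30.0
```

```bash
python3 go.py .4323 -.0715 .041 111
```

```text
[-0.0006 -0.0002  0.003 ] [ 0.1  0.1 -0.1]
```

>>> {"api": "creep_tool", "payload": {
  "moves": {"motion": [[0, 0, 0.002, 0, 0, 0, 0], [0, 0, 0.0025, 0, 0, 0, 0], [0, 0, 0.0025, 0, 0, 0, 0]]}
}}

```text
time_s: 25.5
position: [0.432, -0.0705, 0.0414]
tcp_rot: [[-0.358, 0.934, 0.001], [0.934, 0.358, -0.0], [-0.0, 0.0, -1.0]]
force: [0.2, -0.1, -1.1]
opening: 0.251
grasp_force: 30.0
```

>>> {"api": "creep_tool", "payload": {
  "moves": {"motion": [[0, 0, 0, 0, 0, 0, 1], [0, 0, 0, 0, 0, 0, 1], [0, 0, 0, 0, 0, 0, 1], [0, 0, 0, 0, 0, 0, 1], [0, 0, -0.01, 0, 0, 0, 1], [0, 0, -0.04, 0, 0, 0, 1], [0, 0, -0.08, 0, 0, 0, 1], [0, 0, -0.12, 0, 0, 0, 1], [0, 0, -0.15, 0, 0, 0, 1], [0.04, 0, -0.15, 0, 0, 0, 1], [0.08, 0, -0.15, 0, 0, 0, 1], [0.12, 0, -0.15, 0, 0, 0, 1], [0.16, 0, -0.15, 0, 0, 0, 1], [0.16, 0, -0.15, 0, 0, 0, 1], [0.16, 0, -0.15, 0, 0, 0, 1]]}
}}

```text
time_s: 27.0
position: [0.3744, 0.0795, 0.1916]
tcp_rot: [[-0.36, 0.933, 0.001], [0.933, 0.36, -0.0], [-0.001, 0.001, -1.0]]
force: [0.1, 0.0, -0.5]
opening: 1.001
grasp_force: 0.0
```

Run:
```python
from h import *
from rig import capture
a=capture("top");b=capture("scene")
A=cv2.resize(a["color"][155:240,110:410,::-1],None,fx=2.6,fy=2.6,interpolation=cv2.INTER_CUBIC);B=cv2.resize(b["color"][150:265,130:430,::-1],None,fx=2.6,fy=2.6,interpolation=cv2.INTER_CUBIC)
cv2.imwrite("pics/a8.png",np.vstack([A,B])[:600])
```

```text
(no output)
```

View pics/a8.png

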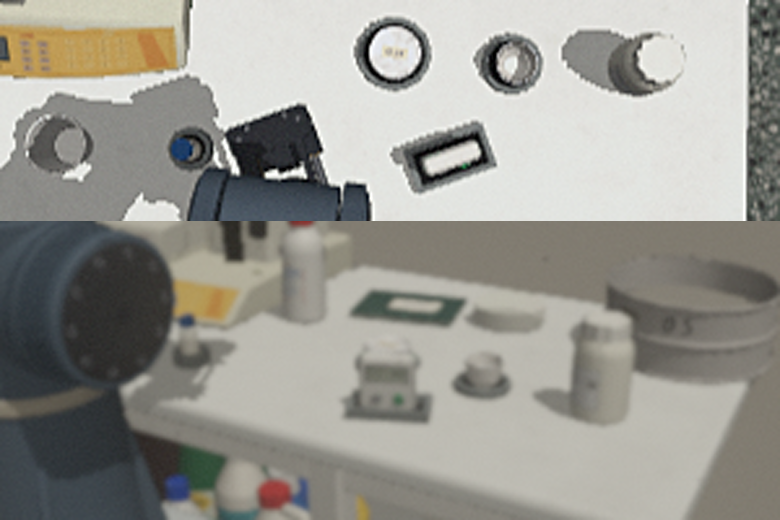

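All four items stand in their own holders: vial (185,148), tin (393,52), crucible (511,62) and timer (450,157). The remaining offsets match parallax, and the cup (60,143) and jar (650,62) are standing where they were.

```bash
python3 -c "
from rig import bot
print(bot.hand_in())"
```

```text
the job is handed in; nothing more can be done
None
```

The vial, crucible, tin and timer are each upright in their matching holders, the cup and jar stand where they were, and I handed the job in at about 27 s; hand-in returned no verdict.

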